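# Hang a rinse basket on the drip carousel

## Robot

A 6-joint arm with a two-finger parallel gripper is mounted at the origin on the work surface. World frame = base frame: x ahead of the robot, y to its left, z up, the work surface at z = 0. Lengths are in m, angles in rad, forces in N, time in s.
With the tool pointing down it reaches from about 0.3 to 0.875 m from the base axis. Payload 6.4 kg.
Tool frame: the origin (TCP) lies midway between the tips of the shut fingers; the grasp point (between the pads) lies 19 mm behind it (ctrl.pinch_z is the distance from the TCP to the grasp point, in m); z points along the fingers, y is the line along which they close (so a half turn about z gives the same grasp; the last joint's range is limited). The gripper opens to 85 mm and grips with 20 to 120 N. Pads are 22 mm wide; open, the fingers measure 114 mm over their backs; the gripper's body (76 mm by 85 mm) begins 54 mm behind the grasp point. The pads swing forward as they close: fully open they stand 13 mm farther back than shut.
Start: joints at [1.008, 0.181, 1.607, -0, 1.354, -0.206], TCP at [0.201, 0.539, 0.231] pointing down, gripper open.
Joint ranges: [-2.99, 2.99], [-0.89, 2.07], [0.3, 2.58], [-1.14, 4.28], [0, 2.63], [-3.12, 3.12]. Speed limits (rad/s): [2.57, 2.57, 3.01, 3.14, 3.14, 3.14].

## Interface

Orientations are given as a unit quaternion [w, x, y, z].
In Python, from bench import ctrl gives the robot as it stands.
- The arm moves only by the tool apply_moves, never from a script. Its argument "moves" is a list of rows, each an object with "jaw": the opening, from 0 (shut) to 1 (fully open); "offset": the shift along the tool's x, y, z in mm, a list of three; "rot": the turn, a rotation vector about the tool's x, y, z in degrees, a list of three. In form: [{"jaw": jaw, "offset": [dx, dy, dz], "rot": [ax, ay, az]}, ...]. A call has exactly 5 rows; each row shifts and turns the commanded pose from where the row before left it, along the tool's axes as they then stand; what a row does not reach is not made up. A row lasts 1/8 s, in which the tool goes at most 62.5 mm and 10.7 degrees, less where a joint would pass 70% of its speed; a pose out of reach is approached as far as the arm can. A call is refused whole if a number of a shift passes 62.5 or a number of a turn 10.7, either way. A call with a gripper value outside its range is refused whole. The fingers move at their own pace and stop on an object; the grip force is fixed at half the most. Time passes only in rows, so rows that do not move let the fingers close, or fill a call up. It gives the time, the measured TCP pose, the force, the opening and the grip force at its end, in the units of the state.
- ctrl.get_obs(): the state, without advancing time (a new reading comes with each control period).
- ctrl.camera(name): name is "scene" or "side" or "wrist"; returns (picture, depth): 480x640x3 uint8, red, green, blue; 480x640 float32, m along the optical axis (not along the pixel's ray), 0 where there is no reading.
- ctrl.camera_params(name): a dict with "K" (3x3 intrinsics, pixels), "cam_to_world" (4x4, takes a point from camera to world coordinates); the wrist camera has in their place "mount" (4x4, takes a point from camera to tool coordinates, whose origin is the TCP and whose axes are the flange's). Camera axes: x right, y down, z forward; pixel columns grow to the right and rows downward; lengths in m; the calibration is good to about 2 mm. A picture is of the moment at which its call begins: read the wrist's pose just before it. camera_params takes no time and is no camera call.
- ctrl.hand_in(): hands the job in; it is judged then, once.
Trained networks look in the newest picture that a camera, given by its name, has taken for a name from the list of things; names that differ only in an ending like _2 or _b are one class to them, and where a whole thing is asked for, a point or a joint stands for the part that bears it (a point fixed in the world has none). Each returns a list of dicts, best first, with "score" (0 to 1); they miss things now and then, are a little off and sometimes report something else, mostly with a low value. They report only what shows in the picture. A call takes as long as a camera call.
- ctrl.outline_of(camera, target): "region" (480x640 bool, what is visible of it) and "position" ([column, row] in pixels, amid what is visible of it).
The state is a dict: "time_s": time; "q": joint angles; "dq": joint speeds; "joint_efforts": joint torques, N m; "eef_pos": TCP position; "eef_rot": TCP orientation; "wrist_force": force on the tool from outside, world axes, zero at the start; "torque": the same for the moment, N m; "opening": opening from 0.0 (shut) to 1.0 (fully open); "grasp_force": force on a finger pad.
Only numpy, scipy, OpenCV 4.12 (cv2) and the standard library are available. Lean on these libraries where they do the work, as an engineer would, in place of code of your own. Each camera call takes 0.05 s, during which the arm holds its last target. There are 200 camera calls.

## Task

Turn the drip carousel until its empty hook stands over the yellow arrow on its foot, and only then hang the basket with the blue knob on that hook by its bail. Let go and leave it hanging still, with the hook still over the arrow, the three green-knobbed baskets still on their hooks, and the orange-knobbed basket left standing where it is.

Things in the scene. Friction and masses are not known exactly. Their poses are not given: they have to be found in the camera images.
- carousel_base: Fixed foot of the drip carousel: grey disc 300 mm across, 14 mm thick, steel column. Origin on the carousel's vertical axis at table level. A tongue 50 mm wide reaches along its -x axis to 220 mm from the axis and bears the yellow arrow: the loading direction is its -x axis, roughly towards the robot. On the column a white hub, 130 mm across, top at 148 mm, carries 4 arms, 90 degrees apart.
- carousel (a joint): Turn of the hub on its column, rad, anticlockwise from above, counted from the start of the run (not from the arrow). Turns freely either way by more than a full turn, light friction (about 0.12 N m), stays where it is left.
- turning_peg (a point): Middle of the grip length of the empty arm's turning peg: an upright round navy peg, 16 mm across, standing on the hub in line with the arm, 50 mm from the axis. Hub top 148 mm, this point 183 mm, peg's top 198 mm above the table. Each arm has one. It spins freely on its own pin: grip it from above and lead it round the axis in an arc.
- empty_hook (a point): Seat of the empty hook: on top of the one arm without a basket, 135 mm from the axis, 144 mm above the table. The arm is a level round steel bar 8 mm thick that runs from the hub past this point to an upturned tip, centred 165 mm from the axis, its top 164 mm above the table. The point's -x axis points outward along the arm.
- blue_basket: Lidded steel rinse basket with a blue knob, 0.1 to 0.2 kg, standing on the table left or right. Origin: underside of its bail's crown, 115 mm above its foot, z up. Drum 57 mm across. Bail of stiff 6 mm wire in the basket's y-z plane: legs at y = +-24 mm, sloping in over the top 24 mm to a crown 14 mm wide; 64 mm free between lid and crown. Hung, the origin is level with empty_hook.
- blue_knob (a point): Grip point of the blue knob: round, upright, 24 mm across, 34 mm tall, on a thin stem above the crown; this point is 42 mm above the basket's origin, 14 mm below the knob's top. Grip from above. To hang: with the bail's plane square to the arm and its crown above the upturned tip, move in from outside the tip along the arm to the seat, then lower until the crown rests on the arm.
- hung_a: Basket with a green knob, of the same make and size as the blue one, hanging on another arm; origin at the underside of its bail's crown. It may swing a little.
- hung_b: Another such basket with a green knob, hanging on another arm.
- hung_c: The third such basket with a green knob, hanging on another arm.
- orange_basket: Basket of the same make and size as the blue one but with an orange knob, standing on the table on the side opposite the blue one; origin as for the blue one. To be left alone.

How it is judged:
On the way:
1. the empty hook stands over the arrow while the blue-knobbed basket still stands in its place on the table (x of empty_hook in the frame of carousel_base below 0 m and y of empty_hook in the frame of carousel_base between -0.035 and 0.035 m and distance of blue_basket from where it was at the start of the episode below 0.03 m), for 0.2 s.
At the end, for the whole second after the job is handed in: Blue-knobbed basket hangs by its bail on the empty arm (within 70 mm of the seat, 12 mm in height, tilt under 20 degrees, at rest); that seat is within 45 mm of the arrow's line, arrow side; green-knobbed baskets still hang (crowns above 125 mm); orange-knobbed one within 30 mm of its place (horizontal distance between blue_basket and empty_hook below 0.07 m and z of blue_basket in the frame of empty_hook between -0.012 and 0.012 m and angle between blue_basket's own z axis and vertical below 0.35 rad and linear speed of blue_basket below 0.08 m/s and x of empty_hook in the frame of carousel_base below 0 m and y of empty_hook in the frame of carousel_base between -0.045 and 0.045 m and height (world z) of each of hung_a, hung_b, hung_c above 0.125 m and distance of orange_basket from where it was at the start of the episode below 0.03 m); the robot touches nothing.
It fails at once if a green-knobbed basket is knocked off its hook (height (world z) of any of hung_a, hung_b, hung_c below 0.1 m).
It fails at once if the orange-knobbed basket is moved from its place (distance of orange_basket from where it was at the start of the episode above 0.05 m).
It also fails if it takes over 70 s, if anything falls off the work surface, if the arm or the gripper's body presses on something with over 40 N, if the wrist force passes 120 N, or if a joint passes its speed limit or range.

## Working session

There is one attempt and no reset: what is moved stays moved. The work goes in short steps, Python scripts to look and compute and a tool call to move; the robot and the scene stay as the last step left them, time stands still between calls to the robot, and variables do not carry over. Pictures are saved under pics/ and viewed, at most 10 in all, crops included, and the job is handed in when it is done.

Besides the shell and the picture viewer there is one more tool, called after "Call:" as name(argument=value, ...), one argument or row to a line, values as JSON. apply_moves: Moves the arm, as the interface text tells. Its arguments: {"type":"object","properties":{"moves":{"type":"array"}},"required":["moves"]}

```bash
mkdir -p pics; ls; cat > h.py <<'E'
import numpy as np, cv2
from bench import ctrl
def cloud(cam, d, obs=None):
    p=ctrl.camera_params(cam); K=np.array(p["K"])
    v,u=np.mgrid[0:480,0:640]
    P=np.stack([(u-K[0,2])/K[0,0]*d,(v-K[1,2])/K[1,1]*d,d],-1)
    T=np.array(p["cam_to_world"]) if "cam_to_world" in p else tool(obs)@np.array(p["mount"])
    return P@T[:3,:3].T+T[:3,3]
def tool(o):
    from scipy.spatial.transform import Rotation as R
    T=np.eye(4); q=o["eef_rot"]; T[:3,:3]=R.from_quat([q[1],q[2],q[3],q[0]]).as_matrix(); T[:3,3]=o["eef_pos"]; return T
def save(n,im): cv2.imwrite("pics/"+n,im[:,:,::-1])
E
python3 - <<'E'
from h import *
np.set_printoptions(precision=3,suppress=True)
o=ctrl.get_obs(); print(o["time_s"],tool(o))
ims=[]
for c in ["scene","side"]:
    im,d=ctrl.camera(c); ims.append(im); W=cloud(c,d); np.savez("/tmp/"+c,im=im,d=d,W=W)
    for t in ["carousel_base","turning_peg","empty_hook","blue_basket","blue_knob","hung_a","orange_basket"]:
        for r in ctrl.outline_of(c,t)[:4]:
            m=r["region"]&(d>0); w=W[m]
            print(c,t,round(r["score"],2),np.round(r["position"]),m.sum(),np.median(w,0) if len(w) else None, w.min(0) if len(w) else None, w.max(0) if len(w) else None)
save("a.png",ims[0]); save("b.png",ims[1])
E
```

```text
pics
0.0 [[-0.937  0.349 -0.001  0.2  ]
 [ 0.349  0.937 -0.002  0.538]
 [ 0.    -0.002 -1.     0.23 ]
 [ 0.     0.     0.     1.   ]]
scene carousel_base 0.93 [320. 290.] 8033 [ 0.64  -0.022  0.013] [ 0.391 -0.148 -0.006] [0.794 0.169 0.164]
scene turning_peg 0.58 [331. 239.] 3145 [0.629 0.016 0.146] [ 0.318 -0.149 -0.006] [0.794 0.319 0.2  ]
scene empty_hook 0.67 [330. 241.] 3226 [0.629 0.016 0.146] [ 0.404 -0.149 -0.006] [0.794 0.319 0.2  ]
scene blue_basket 0.96 [385. 186.] 568 [0.522 0.324 0.052] [ 0.368  0.164 -0.006] [0.632 0.493 0.198]
scene blue_knob 0.96 [384. 186.] 506 [0.522 0.324 0.052] [ 0.441  0.164 -0.004] [0.631 0.412 0.198]
scene hung_a 0.77 [290. 234.] 913 [0.495 0.014 0.078] [ 0.333 -0.008 -0.005] [0.52  0.16  0.202]
scene hung_a 0.59 [376. 232.] 791 [0.633 0.149 0.078] [ 0.503  0.015 -0.003] [0.751 0.303 0.202]
scene hung_a 0.55 [377. 293.] 1031 [0.764 0.011 0.078] [ 0.678 -0.01   0.01 ] [0.788 0.141 0.202]
scene orange_basket 0.21 [374. 233.] 880 [0.631 0.149 0.078] [ 0.454  0.047 -0.005] [0.685 0.352 0.202]
side carousel_base 0.8 [323. 313.] 8897 [0.598 0.051 0.
[... 354 characters left out ...]

side blue_basket 0.89 [379. 421.] 2087 [0.514 0.338 0.051] [ 0.485  0.218 -0.002] [0.54  0.357 0.173]
side blue_basket 0.26 [326. 312.] 8793 [0.599 0.049 0.014] [ 0.404 -0.114 -0.002] [0.771 0.192 0.14 ]
side blue_knob 0.69 [375. 418.] 2204 [0.514 0.338 0.051] [ 0.47   0.155 -0.002] [0.541 0.357 0.173]
side hung_a 0.9 [306. 327.] 1603 [0.624 0.167 0.08 ] [0.598 0.035 0.014] [0.652 0.187 0.202]
side hung_a 0.78 [244. 280.] 1239 [0.757 0.033 0.08 ] [ 0.731 -0.223 -0.002] [0.819 0.051 0.202]
side hung_a 0.76 [380. 286.] 1191 [0.49  0.037 0.08 ] [ 0.443 -0.221 -0.001] [0.515 0.055 0.202]
side orange_basket 0.79 [367. 215.] 789 [ 0.488 -0.294  0.051] [ 0.449 -0.564 -0.002] [ 0.515 -0.275  0.173]
```

View pics/a.png

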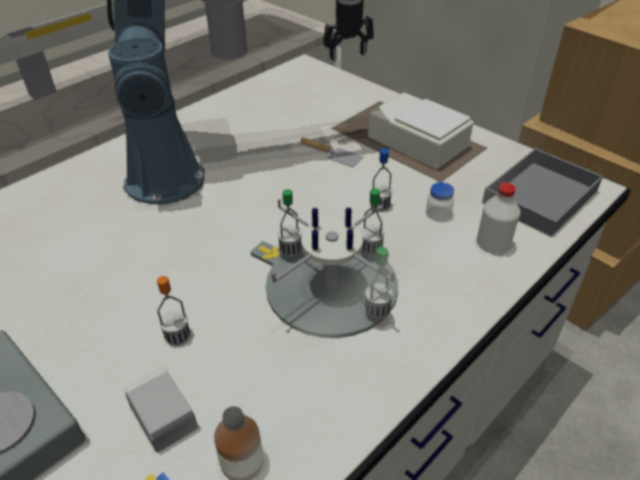

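View pics/b.png

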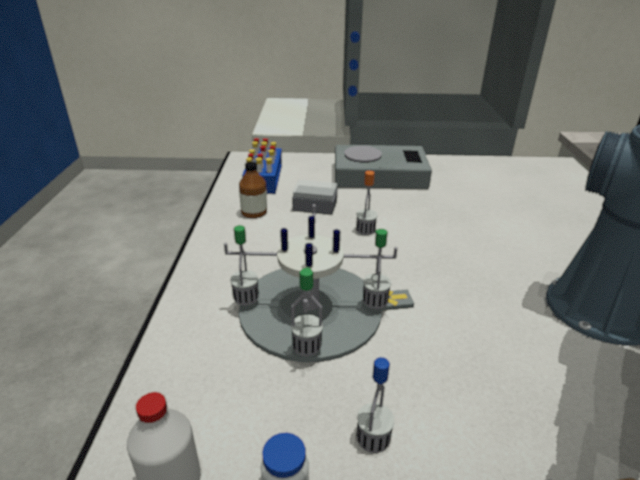

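```bash
python3 - <<'E'
from h import *
np.set_printoptions(precision=4,suppress=True)
for c in ["scene","side"]:
    z=np.load("/tmp/%s.npz"%c); im,W=z["im"],z["W"]; hsv=cv2.cvtColor(im,cv2.COLOR_RGB2HSV).astype(int)
    H,S,V=hsv[...,0],hsv[...,1],hsv[...,2]; ok=z["d"]>0
    def rep(n,m):
        k,l,st,ce=cv2.connectedComponentsWithStats(m.astype(np.uint8))
        for i in range(1,k):
            if st[i,4]>=12:
                w=W[l==i]; print(c,n,st[i,4],ce[i].round(),np.median(w,0),w.min(0),w.max(0))
    rep("yellow",ok&(H>20)&(H<34)&(S>130)&(W[...,2]<.05)&(abs(W[...,1])<.3))
    rep("blue",ok&(H>95)&(H<130)&(S>110)&(W[...,2]>.1)&(W[...,2]<.22))
    rep("green",ok&(H>40)&(H<85)&(S>100)&(W[...,2]>.15)&(W[...,2]<.22))
    rep("orange",ok&(H>5)&(H<20)&(S>130)&(W[...,2]>.12)&(W[...,2]<.2))
    hub=ok&(abs(W[...,2]-.148)<.004)&(S<40)&(V>150); w=W[hub]; 
    A=np.c_[w[:,:2],np.ones(len(w))]; print("hub",len(w),w.min(0),w.max(0))
    cv,_=cv2.minEnclosingCircle(w[:,:2].astype(np.float32)[(np.linalg.norm(w[:,:2]-np.median(w[:,:2],0),axis=1)<.1)]); print(cv,_)
E
```

```text
scene yellow 123 [269. 252.] [ 0.4517 -0.0089  0.0133] [ 0.4186 -0.0339  0.009 ] [0.4705 0.0128 0.019 ]
scene blue 90 [384. 155.] [0.5179 0.3203 0.1634] [0.5044 0.3094 0.14  ] [0.5272 0.3369 0.1732]
scene blue 51 [315. 217.] [0.5789 0.0176 0.1805] [0.5724 0.013  0.1568] [0.5829 0.0253 0.1984]
scene blue 51 [348. 217.] [0.6298 0.066  0.1819] [0.6232 0.062  0.1561] [0.6338 0.076  0.1996]
scene blue 59 [315. 239.] [ 0.6289 -0.0331  0.184 ] [ 0.6219 -0.0367  0.1565] [ 0.6332 -0.0262  0.1983]
scene blue 61 [349. 238.] [0.6787 0.0158 0.1839] [0.671  0.0106 0.1568] [0.6825 0.0243 0.1975]
scene green 125 [375. 197.] [0.6318 0.1499 0.1897] [0.6179 0.142  0.1651] [0.639  0.1634 0.2019]
scene green 100 [287. 197.] [0.496  0.0165 0.1924] [0.4823 0.0078 0.1695] [0.5032 0.03   0.2016]
scene green 43 [381. 250.] [0.7583 0.0189 0.1978] [0.7493 0.011  0.1949] [0.7652 0.0278 0.2019]
scene orange 13 [563.  50.] [0.5607 1.1516 0.1721] [0.5512 1.141  0.1559] [0.5712 1.1547 0.1896]
scene orange 14 [572.  46.] [0.5864 1.1484 0.1941] [0.5706 1.1441 0.191 ] [0.5973 1.1597 0.1986]
scene orange 25 [564.  54.] 
[... 1401 characters left out ...]
[381. 370.] [0.5147 0.3367 0.1651] [0.5046 0.3211 0.1395] [0.5237 0.3407 0.1734]
side green 144 [239. 234.] [0.7577 0.0314 0.1899] [0.7495 0.0174 0.1689] [0.7664 0.0353 0.2017]
side green 148 [381. 238.] [0.4911 0.0337 0.1905] [0.4814 0.0227 0.1691] [0.5    0.0377 0.2016]
side green 245 [306. 279.] [0.6253 0.1667 0.1897] [0.6155 0.1487 0.1661] [0.6356 0.1714 0.2013]
side orange 69 [251. 173.] [ 0.7988 -0.3785  0.1269] [ 0.784  -0.389   0.1202] [ 0.8161 -0.3712  0.1387]
side orange 121 [369. 178.] [ 0.4899 -0.2978  0.1592] [ 0.479  -0.3122  0.1382] [ 0.4998 -0.288   0.1733]
hub 1482 [ 0.4554 -0.1288  0.144 ] [0.7853 0.3338 0.152 ]
(0.6156778335571289, 0.024437470361590385) 0.09854498505592346
```

Scene: the empty arm points toward -y (pegs at about 315,239 in scene, 311,226 in side), with the arrow at 269,252. The blue basket stands at (384,186) and the orange one at (170,315). The axis is about (0.6245, 0.0225) and the arrow direction about 190°, so the carousel must turn about 80° clockwise.

Call:
apply_moves(
  moves=[
    {"jaw":0.5,"offset":[-39.7,-25.5,-6],"rot":[0,0,0]},
    {"jaw":0.5,"offset":[-39.7,-25.5,-6],"rot":[0,0,0]},
    {"jaw":0.5,"offset":[-39.7,-25.5,-6],"rot":[0,0,0]},
    {"jaw":0.5,"offset":[-39.7,-25.5,-6],"rot":[0,0,0]},
    {"jaw":0.5,"offset":[-39.7,-25.5,-6],"rot":[0,0,0]},
  ],
)

```text
time_s: 1.42
eef_pos: [0.3431, 0.3488, 0.2617]
eef_rot: [0.0, 0.177, 0.984, 0.0]
wrist_force: [0.3, 1.1, -0.6]
opening: 0.502
grasp_force: 0.0
```

Call:
apply_moves(
  moves=[
    {"jaw":0.5,"offset":[-39.7,-25.5,0],"rot":[0,0,0]},
    {"jaw":0.5,"offset":[-39.7,-25.5,0],"rot":[0,0,0]},
    {"jaw":0.5,"offset":[-39.7,-25.5,0],"rot":[0,0,0]},
    {"jaw":0.5,"offset":[-39.7,-25.5,0],"rot":[0,0,0]},
    {"jaw":0.5,"offset":[-39.7,-25.5,0],"rot":[0,0,0]},
  ],
)

```text
time_s: 2.05
eef_pos: [0.4846, 0.1598, 0.2615]
eef_rot: [0.0, 0.177, 0.984, 0.0]
wrist_force: [0.3, 0.1, -0.9]
opening: 0.503
grasp_force: 0.0
```

Call:
apply_moves(
  moves=[
    {"jaw":0.5,"offset":[-39.7,-25.5,0],"rot":[0,0,0]},
    {"jaw":0.5,"offset":[-39.7,-25.5,0],"rot":[0,0,0]},
    {"jaw":0.5,"offset":[-39.7,-25.5,0],"rot":[0,0,0]},
    {"jaw":0.5,"offset":[-39.7,-25.5,0],"rot":[0,0,0]},
    {"jaw":0.5,"offset":[-39.7,-25.5,0],"rot":[0,0,0]},
  ],
)

```text
time_s: 2.68
eef_pos: [0.6261, -0.029, 0.2613]
eef_rot: [0.0, 0.178, 0.984, 0.0]
wrist_force: [0.1, 0.5, 0.6]
opening: 0.498
grasp_force: 0.0
```

```bash
cat >> h.py <<'E'
def look(name):
    o=ctrl.get_obs(); im,d=ctrl.camera("wrist"); W=cloud("wrist",d,o); save(name,im); np.savez("/tmp/w",im=im,d=d,W=W)
    hsv=cv2.cvtColor(im,cv2.COLOR_RGB2HSV).astype(int); H,S,V=hsv[...,0],hsv[...,1],hsv[...,2]; z=W[...,2]; ok=d>0
    def rep(n,m):
        k,l,st,ce=cv2.connectedComponentsWithStats(m.astype(np.uint8))
        for i in range(1,k):
            if st[i,4]>=60:
                w=W[l==i]; print(n,st[i,4],ce[i].round(),"med",np.median(w,0).round(4),"mid",((w.min(0)+w.max(0))/2).round(4),"size",np.ptp(w,0).round(4))
    rep("yellow",ok&(H>18)&(H<36)&(S>110)&(z<.05)); rep("blue",ok&(H>95)&(H<135)&(S>100)&(z>.1)&(z<.3)); rep("green",ok&(H>40)&(H<85)&(S>90)&(z>.15)); rep("orange",ok&(H>3)&(H<18)&(S>110)&(z>.12))
    print(o["time_s"],o["opening"]); print(tool(o).round(4)); return o,im,d,W
E
python3 -c "
from h import *
look('w1.png')"
```

```text
blue 292 [388. 115.] med [0.5713 0.027  0.1986] mid [0.572  0.0248 0.1984] size [0.0113 0.0133 0.0042]
blue 325 [514. 179.] med [0.6216 0.0754 0.1987] mid [0.6231 0.0737 0.1984] size [0.0127 0.0138 0.0043]
green 432 [633. 121.] med [0.6212 0.1477 0.1748] mid [0.623  0.1501 0.1749] size [0.0195 0.0091 0.0139]
2.675 0.4979666401954171
[[-9.370e-01  3.494e-01  2.000e-04  6.261e-01]
 [ 3.494e-01  9.370e-01  0.000e+00 -2.900e-02]
 [-2.000e-04  1.000e-04 -1.000e+00  2.613e-01]
 [ 0.000e+00  0.000e+00  0.000e+00  1.000e+00]]
```

View pics/w1.png

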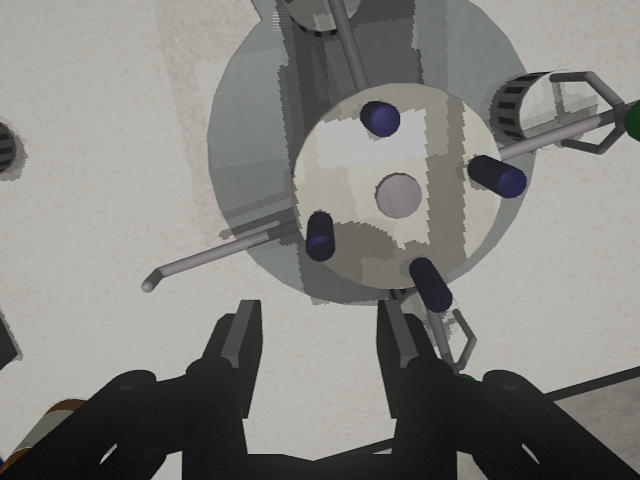

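The wrist view shows the empty peg's top at (320,236) and its bare arm running to the tip at (148,285). The peg is about 4 mm off in tool x. I'll descend and grip.

Call:
apply_moves(
  moves=[
    {"jaw":0.5,"offset":[4,0.5,16],"rot":[0,0,0]},
    {"jaw":0.5,"offset":[0,0,20],"rot":[0,0,0]},
    {"jaw":0.5,"offset":[0,0,20],"rot":[0,0,0]},
    {"jaw":0.5,"offset":[0,0,20],"rot":[0,0,0]},
    {"jaw":0.5,"offset":[0,0,20],"rot":[0,0,0]},
  ],
)

```text
time_s: 3.35
eef_pos: [0.6213, -0.0252, 0.1637]
eef_rot: [-0.0, 0.177, 0.984, 0.0]
wrist_force: [-1.3, -1.0, -0.2]
opening: 0.5
grasp_force: 0.0
```

Call:
apply_moves(
  moves=[
    {"jaw":0.1,"offset":[0,0,0],"rot":[0,0,0]},
    {"jaw":0.1,"offset":[0,0,0],"rot":[0,0,0]},
    {"jaw":0.1,"offset":[0,0,0],"rot":[0,0,0]},
    {"jaw":0.1,"offset":[0,0,0],"rot":[0,0,0]},
    {"jaw":0.1,"offset":[0,0,0],"rot":[0,0,0]},
  ],
)

```text
time_s: 3.98
eef_pos: [0.6213, -0.0262, 0.1648]
eef_rot: [-0.0, 0.178, 0.984, -0.0]
wrist_force: [-0.0, -5.0, -10.1]
opening: 0.167
grasp_force: 58.5
```

```bash
python3 - <<'E'
from h import *
o=ctrl.get_obs(); T=tool(o); print(o["wrist_force"],o["opening"],T[:3,3])
c=np.array([.6225,.0235]); r0=T[:2,3]-c; a0=np.arctan2(r0[1],r0[0]); r=np.hypot(*r0); print(np.degrees(a0),r)
n=40; a=np.linspace(a0,np.radians(190-360),n+1); s=(1-np.cos(np.linspace(0,np.pi,n+1)))/2; a=a0+s*(np.radians(-170)-a0)
P=c+r*np.c_[np.cos(a),np.sin(a)]; d=np.diff(P,axis=0)@T[:2,:2]*1000
for i in range(0,n,5): print(np.round(d[i:i+5],1).tolist())
E
```

```text
[ -0.02871743  -4.98488086 -10.12247396] 0.16711506161259265 [ 0.62131547 -0.02618126  0.16480161]
-91.36581603009068 0.04969537435355609
[[0.1, -0.0], [0.3, -0.1], [0.5, -0.2], [0.7, -0.2], [0.9, -0.3]]
[[1.1, -0.3], [1.3, -0.3], [1.5, -0.3], [1.6, -0.3], [1.8, -0.3]]
[[2.0, -0.2], [2.1, -0.2], [2.2, -0.1], [2.3, 0.0], [2.4, 0.2]]
[[2.5, 0.3], [2.5, 0.4], [2.6, 0.6], [2.6, 0.7], [2.5, 0.9]]
[[2.5, 1.0], [2.4, 1.1], [2.3, 1.2], [2.2, 1.3], [2.1, 1.4]]
[[2.0, 1.5], [1.8, 1.5], [1.7, 1.5], [1.5, 1.5], [1.3, 1.4]]
[[1.2, 1.4], [1.0, 1.3], [0.9, 1.2], [0.8, 1.1], [0.6, 0.9]]
[[0.5, 0.8], [0.4, 0.6], [0.3, 0.4], [0.2, 0.3], [0.1, 0.1]]
```

Call:
apply_moves(
  moves=[
    {"jaw":0.1,"offset":[0.1,0,0],"rot":[0,0,0]},
    {"jaw":0.1,"offset":[0.3,-0.1,0],"rot":[0,0,0]},
    {"jaw":0.1,"offset":[0.5,-0.2,0],"rot":[0,0,0]},
    {"jaw":0.1,"offset":[0.7,-0.2,0],"rot":[0,0,0]},
    {"jaw":0.1,"offset":[0.9,-0.3,0],"rot":[0,0,0]},
  ],
)

```text
time_s: 4.6
eef_pos: [0.6192, -0.0261, 0.1648]
eef_rot: [0.0, 0.178, 0.984, -0.0]
wrist_force: [2.0, -5.7, -11.5]
opening: 0.164
grasp_force: 58.5
```

Call:
apply_moves(
  moves=[
    {"jaw":0.1,"offset":[1.1,-0.3,0],"rot":[0,0,0]},
    {"jaw":0.1,"offset":[1.3,-0.3,0],"rot":[0,0,0]},
    {"jaw":0.1,"offset":[1.5,-0.3,0],"rot":[0,0,0]},
    {"jaw":0.1,"offset":[1.6,-0.3,0],"rot":[0,0,0]},
    {"jaw":0.1,"offset":[1.8,-0.3,0],"rot":[0,0,0]},
  ],
)

```text
time_s: 5.22
eef_pos: [0.6116, -0.0252, 0.1648]
eef_rot: [0.0, 0.178, 0.984, -0.001]
wrist_force: [1.4, -6.2, -11.8]
opening: 0.167
grasp_force: 58.5
```

Call:
apply_moves(
  moves=[
    {"jaw":0.1,"offset":[2.0,-0.2,0],"rot":[0,0,0]},
    {"jaw":0.1,"offset":[2.1,-0.2,0],"rot":[0,0,0]},
    {"jaw":0.1,"offset":[2.2,-0.1,0],"rot":[0,0,0]},
    {"jaw":0.1,"offset":[2.3,0,0],"rot":[0,0,0]},
    {"jaw":0.1,"offset":[2.4,0.2,0],"rot":[0,0,0]},
  ],
)

```text
time_s: 5.85
eef_pos: [0.6009, -0.0217, 0.1648]
eef_rot: [-0.0, 0.178, 0.984, -0.001]
wrist_force: [-0.7, -6.6, -11.3]
opening: 0.161
grasp_force: 58.6
```

Call:
apply_moves(
  moves=[
    {"jaw":0.1,"offset":[2.5,0.3,0],"rot":[0,0,0]},
    {"jaw":0.1,"offset":[2.5,0.4,0],"rot":[0,0,0]},
    {"jaw":0.1,"offset":[2.6,0.6,0],"rot":[0,0,0]},
    {"jaw":0.1,"offset":[2.6,0.7,0],"rot":[0,0,0]},
    {"jaw":0.1,"offset":[2.5,0.9,0],"rot":[0,0,0]},
  ],
)

```text
time_s: 6.48
eef_pos: [0.5894, -0.0145, 0.1648]
eef_rot: [-0.001, 0.178, 0.984, -0.001]
wrist_force: [-1.8, -6.5, -9.8]
opening: 0.173
grasp_force: 58.7
```

```bash
python3 - <<'E'
from h import *
o=ctrl.get_obs(); T=tool(o); print(o["wrist_force"],o["opening"],o["grasp_force"],T[:3,3])
r=T[:2,3]-[.6225,.0235]; print(np.degrees(np.arctan2(r[1],r[0])),np.hypot(*r))
E
```

```text
[-1.83792238 -6.49785587 -9.83929001] 0.17299161383906328 58.65042507648468 [ 0.58944916 -0.01450296  0.16478259]
-131.01319592326152 0.05036450097634739
```

On track; continuing the arc.

Call:
apply_moves(
  moves=[
    {"jaw":0.1,"offset":[2.5,1.0,0],"rot":[0,0,0]},
    {"jaw":0.1,"offset":[2.4,1.1,0],"rot":[0,0,0]},
    {"jaw":0.1,"offset":[2.3,1.2,0],"rot":[0,0,0]},
    {"jaw":0.1,"offset":[2.2,1.3,0],"rot":[0,0,0]},
    {"jaw":0.1,"offset":[2.1,1.4,0],"rot":[0,0,0]},
  ],
)

```text
time_s: 7.1
eef_pos: [0.5804, -0.0046, 0.1648]
eef_rot: [-0.001, 0.178, 0.984, -0.001]
wrist_force: [-4.1, -5.9, -9.4]
opening: 0.166
grasp_force: 58.7
```

Call:
apply_moves(
  moves=[
    {"jaw":0.1,"offset":[2.0,1.5,0],"rot":[0,0,0]},
    {"jaw":0.1,"offset":[1.8,1.5,0],"rot":[0,0,0]},
    {"jaw":0.1,"offset":[1.7,1.5,0],"rot":[0,0,0]},
    {"jaw":0.1,"offset":[1.5,1.5,0],"rot":[0,0,0]},
    {"jaw":0.1,"offset":[1.3,1.4,0],"rot":[0,0,0]},
  ],
)

```text
time_s: 7.72
eef_pos: [0.575, 0.0057, 0.1648]
eef_rot: [-0.002, 0.177, 0.984, -0.0]
wrist_force: [-5.0, -3.8, -8.9]
opening: 0.171
grasp_force: 58.7
```

Call:
apply_moves(
  moves=[
    {"jaw":0.1,"offset":[1.2,1.4,0],"rot":[0,0,0]},
    {"jaw":0.1,"offset":[1.0,1.3,0],"rot":[0,0,0]},
    {"jaw":0.1,"offset":[0.9,1.2,0],"rot":[0,0,0]},
    {"jaw":0.1,"offset":[0.8,1.1,0],"rot":[0,0,0]},
    {"jaw":0.1,"offset":[0.6,0.9,0],"rot":[0,0,0]},
  ],
)

```text
time_s: 8.35
eef_pos: [0.5728, 0.013, 0.1648]
eef_rot: [-0.002, 0.177, 0.984, -0.0]
wrist_force: [-5.9, -4.4, -8.4]
opening: 0.171
grasp_force: 58.8
```

Call:
apply_moves(
  moves=[
    {"jaw":0.1,"offset":[0.5,0.8,0],"rot":[0,0,0]},
    {"jaw":0.1,"offset":[0.4,0.6,0],"rot":[0,0,0]},
    {"jaw":0.1,"offset":[0.3,0.4,0],"rot":[0,0,0]},
    {"jaw":0.1,"offset":[0.2,0.3,0],"rot":[0,0,0]},
    {"jaw":0.1,"offset":[0.1,0.1,0],"rot":[0,0,0]},
  ],
)

```text
time_s: 8.98
eef_pos: [0.5722, 0.0158, 0.1648]
eef_rot: [-0.002, 0.177, 0.984, -0.0]
wrist_force: [-4.1, -2.4, -8.6]
opening: 0.168
grasp_force: 58.8
```

Call:
apply_moves(
  moves=[
    {"jaw":0.1,"offset":[0,0,0],"rot":[0,0,0]},
    {"jaw":0.5,"offset":[0,0,0],"rot":[0,0,0]},
    {"jaw":0.5,"offset":[0,0,0],"rot":[0,0,0]},
    {"jaw":0.5,"offset":[0,0,0],"rot":[0,0,0]},
    {"jaw":0.5,"offset":[0,0,-20],"rot":[0,0,0]},
  ],
)

```text
time_s: 9.6
eef_pos: [0.5729, 0.0157, 0.1845]
eef_rot: [-0.001, 0.177, 0.984, 0.0]
wrist_force: [-0.9, 0.3, 0.3]
opening: 0.504
grasp_force: 0.0
```

Call:
apply_moves(
  moves=[
    {"jaw":0.5,"offset":[0,0,-40],"rot":[0,0,0]},
    {"jaw":0.5,"offset":[0,0,-40],"rot":[0,0,0]},
    {"jaw":0.5,"offset":[10,10,-20],"rot":[0,0,0]},
    {"jaw":0.6,"offset":[30,30,0],"rot":[0,0,0]},
    {"jaw":0.7,"offset":[30,30,0],"rot":[0,0,0]},
  ],
)

```text
time_s: 10.22
eef_pos: [0.5315, 0.107, 0.285]
eef_rot: [-0.0, 0.178, 0.984, 0.0]
wrist_force: [-0.7, 0.8, 0.1]
opening: 0.7
grasp_force: 0.0
```

```bash
python3 - <<'E'
from h import *
look('w2.png')
im,d=ctrl.camera("scene"); save("a2.png",im)
W=cloud("scene",d); hsv=cv2.cvtColor(im,cv2.COLOR_RGB2HSV).astype(int)
m=(hsv[...,0]>95)&(hsv[...,0]<130)&(hsv[...,1]>110)&(W[...,2]>.1)&(W[...,2]<.22)&(d>0)
k,l,st,ce=cv2.connectedComponentsWithStats(m.astype(np.uint8))
for i in range(1,k):
    if st[i,4]>11: print(st[i,4],ce[i],np.median(W[l==i],0))
E
python3 -c "
import cv2,numpy as np
a=cv2.imread('pics/w2.png');b=cv2.imread('pics/a2.png')
cv2.imwrite('pics/c2.png',np.hstack([cv2.resize(a,(400,300)),cv2.resize(b[130:370,170:490],(400,300))]))"
```

```text
yellow 556 [166. 123.] med [ 0.434  -0.0084  0.0155] mid [ 0.4342 -0.0085  0.0154] size [0.035  0.0191 0.0048]
yellow 816 [180. 144.] med [ 0.4559 -0.0028  0.0155] mid [ 0.4555 -0.0057  0.0139] size [0.0333 0.0497 0.0075]
blue 582 [631.  67.] med [0.5096 0.3181 0.1492] mid [0.5114 0.3218 0.1495] size [0.022  0.0119 0.02  ]
blue 78 [288. 452.] med [0.6684 0.0344 0.1986] mid [0.6703 0.033  0.1985] size [0.0094 0.0111 0.0023]
green 797 [432. 304.] med [0.5942 0.157  0.1995] mid [0.5995 0.1568 0.186 ] size [0.0206 0.0225 0.0327]
10.225 0.7001960063895393
[[-9.368e-01  3.499e-01 -3.000e-04  5.315e-01]
 [ 3.499e-01  9.368e-01  6.000e-04  1.070e-01]
 [ 5.000e-04  4.000e-04 -1.000e+00  2.850e-01]
 [ 0.000e+00  0.000e+00  0.000e+00  1.000e+00]]
89 [383.64044944 154.94382022] [0.51890083 0.32037361 0.16422874]
52 [344.84615385 215.88461538] [0.62123709 0.06570066 0.17822594]
54 [311.87037037 218.37037037] [0.57972159 0.00837299 0.18379407]
56 [351.94642857 236.05357143] [0.67825478 0.02421273 0.18292164]
55 [317.81818182 240.47272727] [ 0.63681583 -0.0321065   0.18234568]
```

View pics/c2.png

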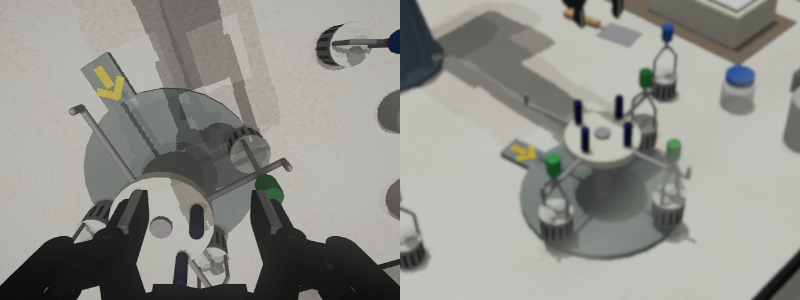

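The empty arm now stands over the yellow tongue: tip near (75,110) in the left image, arrow at (108,85). Both measure about 189°. Next, the blue basket.

Call:
apply_moves(
  moves=[
    {"jaw":0.7,"offset":[4.8,40.3,0],"rot":[0,0,0]},
    {"jaw":0.7,"offset":[4.8,40.3,0],"rot":[0,0,0]},
    {"jaw":0.7,"offset":[4.8,40.3,0],"rot":[0,0,0]},
    {"jaw":0.7,"offset":[4.8,40.3,0],"rot":[0,0,0]},
    {"jaw":0.7,"offset":[4.8,40.3,0],"rot":[0,0,0]},
  ],
)

```text
time_s: 10.95
eef_pos: [0.5803, 0.304, 0.2845]
eef_rot: [-0.0, 0.177, 0.984, -0.0]
wrist_force: [0.9, -0.4, 0.4]
opening: 0.702
grasp_force: 0.0
```

```bash
python3 - <<'E'
from h import *
z=np.load("/tmp/w.npz"); W=z["W"]; d=z["d"]   # earlier view: arm & tip of empty hook
m=(d>0)&(W[...,2]>.13)&(W[...,2]<.17)&(W[...,0]<.555)&(W[...,1]<.06)
w=W[m]; print("arm",len(w)); c=w[:,:2].mean(0); v=np.linalg.svd(w[:,:2]-c,full_matrices=False)[2][0]; print(c,v,np.degrees(np.arctan2(v[1],v[0]))); t=(w[:,:2]-c)@v; print(c+v*t.min(),c+v*t.max(),w[:,2].max(),np.median(w[:,2]))
o,im,d,W=look('w3.png')
m=(d>0)&(W[...,2]>.06)&(W[...,2]<.11)&(np.hypot(W[...,0]-.514,W[...,1]-.328)<.06)
w=W[m]; c=w[:,:2].mean(0); u,s,vt=np.linalg.svd(w[:,:2]-c,full_matrices=False); print("bail",len(w),c,s,np.degrees(np.arctan2(vt[0,1],vt[0,0])))
for n,l,h in (("lid",.045,.056),("legs",.06,.09),("crown",.09,.125)):
    m=(d>0)&(W[...,2]>l)&(W[...,2]<h)&(np.hypot(W[...,0]-.514,W[...,1]-.328)<.06); w=W[m]
    if len(w): print(n,len(w),w.mean(0),(w.min(0)+w.max(0))/2,np.ptp(w,axis=0))
E
```

```text
arm 1872
[0.4993131  0.00509895] [0.98852275 0.15107205] 8.68905854072843
[ 0.4561972  -0.00149028] [0.55532216 0.0136586 ] 0.16667666364976086 0.144274482200812
blue 1232 [317. 106.] med [0.5119 0.3292 0.1715] mid [0.5121 0.3291 0.1709] size [0.0227 0.0222 0.0064]
blue 1224 [ 23. 386.] med [0.6126 0.0786 0.1867] mid [0.6143 0.0756 0.1758] size [0.0145 0.0158 0.0489]
green 1969 [118. 337.] med [0.5986 0.1634 0.1969] mid [0.6013 0.1578 0.1768] size [0.0232 0.0235 0.0513]
10.95 0.7020836484300907
[[-9.371e-01  3.492e-01 -9.000e-04  5.803e-01]
 [ 3.492e-01  9.371e-01 -3.000e-04  3.040e-01]
 [ 7.000e-04 -6.000e-04 -1.000e+00  2.845e-01]
 [ 0.000e+00  0.000e+00  0.000e+00  1.000e+00]]
bail 224 [0.51211542 0.32897864] [0.32009071 0.02605879] 66.06067070676792
lid 2122 [0.50892352 0.3301393  0.05182419] [0.51239015 0.32872586 0.05162093] [0.05656029 0.05633336 0.00561299]
legs 8 [0.50979637 0.3296239  0.07579813] [0.50966081 0.32983474 0.07385365] [0.01893622 0.0425941  0.02501271]
crown 267 [0.51210928 0.32885443 0.10464954] [0.51230225 0.32859306 0.10260583] [0.02508536 0.04962855 0.02506151]
```

View pics/w3.png

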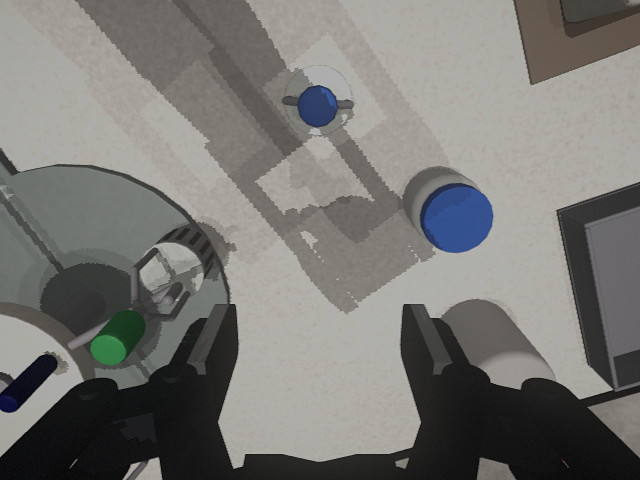

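The blue knob is at (317,106), world (0.512, 0.329), with its bail at 66°. After gripping, it must turn +33° about world z so the bail is square to the arm.

Call:
apply_moves(
  moves=[
    {"jaw":0.6,"offset":[24.5,0,0],"rot":[0,0,0]},
    {"jaw":0.6,"offset":[24.5,0,0],"rot":[0,0,0]},
    {"jaw":0.6,"offset":[24,0,10],"rot":[0,0,0]},
    {"jaw":0.6,"offset":[0,0,25],"rot":[0,0,0]},
    {"jaw":0.6,"offset":[0,0,25],"rot":[0,0,0]},
  ],
)

```text
time_s: 11.62
eef_pos: [0.5115, 0.3283, 0.2245]
eef_rot: [0.0, 0.177, 0.984, 0.0]
wrist_force: [0.5, -0.4, -0.1]
opening: 0.603
grasp_force: 0.0
```

Call:
apply_moves(
  moves=[
    {"jaw":0.6,"offset":[0,0,30],"rot":[0,0,0]},
    {"jaw":0.6,"offset":[0,0,30],"rot":[0,0,0]},
    {"jaw":0.6,"offset":[0,0,15],"rot":[0,0,0]},
    {"jaw":0.6,"offset":[0,0,9],"rot":[0,0,0]},
    {"jaw":0.6,"offset":[0,0,0],"rot":[0,0,0]},
  ],
)

```text
time_s: 12.25
eef_pos: [0.5121, 0.3281, 0.1413]
eef_rot: [-0.0, 0.177, 0.984, -0.0]
wrist_force: [-0.5, -1.0, -0.5]
opening: 0.599
grasp_force: 0.0
```

Call:
apply_moves(
  moves=[
    {"jaw":0.15,"offset":[0,0,0],"rot":[0,0,0]},
    {"jaw":0.15,"offset":[0,0,0],"rot":[0,0,0]},
    {"jaw":0.15,"offset":[0,0,0],"rot":[0,0,0]},
    {"jaw":0.15,"offset":[0,0,0],"rot":[0,0,0]},
    {"jaw":0.15,"offset":[0,0,0],"rot":[0,0,0]},
  ],
)

```text
time_s: 12.88
eef_pos: [0.513, 0.3284, 0.1427]
eef_rot: [0.001, 0.177, 0.984, 0.001]
wrist_force: [-0.8, -0.8, 6.6]
opening: 0.259
grasp_force: 59.4
```

```bash
python3 - <<'E'
from h import *
o=ctrl.get_obs(); print(o["time_s"],o["opening"],o["grasp_force"],o["wrist_force"],o["q"]); print(tool(o).round(4))
E
```

```text
12.875 0.25946845827886644 59.356489777565 [-0.75525934 -0.81214353  6.64401503] [ 3.74868421e-01  3.42807940e-01  1.59522382e+00 -1.86649074e-04
  1.20111043e+00 -8.39016981e-01]
[[-9.370e-01  3.493e-01  2.300e-03  5.130e-01]
 [ 3.493e-01  9.370e-01  7.000e-04  3.284e-01]
 [-1.900e-03  1.500e-03 -1.000e+00  1.427e-01]
 [ 0.000e+00  0.000e+00  0.000e+00  1.000e+00]]
```

Call:
apply_moves(
  moves=[
    {"jaw":0.15,"offset":[0,0,-12],"rot":[0,0,0]},
    {"jaw":0.15,"offset":[0,0,-15],"rot":[0,0,-8.2]},
    {"jaw":0.15,"offset":[0,0,-15],"rot":[0,0,-8.2]},
    {"jaw":0.15,"offset":[0,0,-15],"rot":[0,0,-8.2]},
    {"jaw":0.15,"offset":[0,0,-15],"rot":[0,0,-8.2]},
  ],
)

```text
time_s: 13.5
eef_pos: [0.5117, 0.3281, 0.2139]
eef_rot: [-0.0, -0.11, 0.994, -0.0]
wrist_force: [0.8, 0.5, -2.1]
opening: 0.269
grasp_force: 58.9
```

```bash
python3 - <<'E'
from h import *
o=ctrl.get_obs(); T=tool(o); print(o["opening"],o["grasp_force"],o["wrist_force"]); print(T.round(4))
a=np.radians(188.8); c=np.array([.6235,.0235])
for r in (.225,.135): 
    g=c+r*np.array([np.cos(a),np.sin(a)]); print(g,(g-T[:2,3])@T[:2,:2]*1000)
E
```

```text
0.2686667687435524 58.93390953540802 [ 0.7745902   0.49087013 -2.06930253]
[[-9.758e-01 -2.188e-01 -6.000e-04  5.117e-01]
 [-2.188e-01  9.758e-01 -2.000e-04  3.281e-01]
 [ 7.000e-04 -0.000e+00 -1.000e+00  2.139e-01]
 [ 0.000e+00  0.000e+00  0.000e+00  1.000e+00]]
[ 0.40114861 -0.01092181] [ 182.01466589 -306.65056215]
[0.49008917 0.00284691] [  92.21631896 -312.67164429]
```

Call:
apply_moves(
  moves=[
    {"jaw":0.15,"offset":[8,-13,0],"rot":[0,0,0]},
    {"jaw":0.15,"offset":[20,-34,0],"rot":[0,0,0]},
    {"jaw":0.15,"offset":[22,-37,0],"rot":[0,0,0]},
    {"jaw":0.15,"offset":[22,-37,0],"rot":[0,0,0]},
    {"jaw":0.15,"offset":[22,-37,0],"rot":[0,0,0]},
  ],
)

```text
time_s: 14.12
eef_pos: [0.4523, 0.1518, 0.2123]
eef_rot: [-0.001, -0.106, 0.994, -0.0]
wrist_force: [0.9, -0.5, -0.1]
opening: 0.26
grasp_force: 59.0
```

Call:
apply_moves(
  moves=[
    {"jaw":0.15,"offset":[22,-37,0],"rot":[0,0,0]},
    {"jaw":0.15,"offset":[22,-37,0],"rot":[0,0,0]},
    {"jaw":0.15,"offset":[22,-37,0],"rot":[0,0,0]},
    {"jaw":0.15,"offset":[14,-25,0],"rot":[0,0,0]},
    {"jaw":0.15,"offset":[8,-13,0],"rot":[0,0,0]},
  ],
)

```text
time_s: 14.75
eef_pos: [0.3983, -0.0121, 0.2124]
eef_rot: [-0.001, -0.105, 0.994, 0.0]
wrist_force: [0.2, -0.1, -1.0]
opening: 0.267
grasp_force: 59.1
```

```bash
python3 - <<'E'
from h import *
o,im,d,W=look('w4.png'); T=tool(o); print(o["grasp_force"])
a=np.radians(188.8); c=np.array([.6235,.0235])
for r in (.225,.135): 
    g=c+r*np.array([np.cos(a),np.sin(a)]); print(g,(g-T[:2,3])@T[:2,:2]*1000)
im2,d2=ctrl.camera("side"); W2=cloud("side",d2); save("b4.png",im2)
for W,d,n in ((W,d,"wrist"),(W2,d2,"side")):
    m=(d>0)&(W[...,2]>.134)&(W[...,2]<.17)&(W[...,0]<.555)&(W[...,0]>.45)&(abs(W[...,1])<.05); w=W[m]
    if len(w)>20:
        q=w[:,:2].mean(0); v=np.linalg.svd(w[:,:2]-q,full_matrices=False)[2][0]; print(n,len(w),q,np.degrees(np.arctan2(v[1],v[0])),w.min(0),w.max(0))
    m=(d>0)&(W[...,2]>.12)&(W[...,2]<.195)&(np.hypot(W[...,0]-.401,W[...,1]+.011)<.04); w=W[m]
    if len(w)>20:
        q=w[:,:2].mean(0); v=np.linalg.svd(w[:,:2]-q,full_matrices=False)[2][0]; print(n,"bail",len(w),q,np.degrees(np.arctan2(v[1],v[0])),w.min(0),w.max(0))
cv2.imwrite('pics/c4.png',np.hstack([cv2.resize(im,(400,300)),cv2.resize(im2[180:330,250:450],(400,300))])[:,:,::-1])
E
```

```text
blue 5962 [319. 339.] med [ 0.3915 -0.0125  0.2404] mid [ 0.3973 -0.0109  0.2259] size [0.0235 0.0245 0.0348]
14.75 0.26711946616715176
[[-9.780e-01 -2.086e-01 -1.200e-03  3.983e-01]
 [-2.086e-01  9.780e-01  0.000e+00 -1.210e-02]
 [ 1.200e-03  3.000e-04 -1.000e+00  2.124e-01]
 [ 0.000e+00  0.000e+00  0.000e+00  1.000e+00]]
59.07043755054474
[ 0.40114861 -0.01092181] [-3.03188379  0.5638421 ]
[0.49008917 0.00284691] [-92.88812713  -4.51983404]
wrist 905 [0.51023688 0.00535413] 9.388858188987859 [ 0.48341609 -0.00250288  0.14036185] [0.53972903 0.01374883 0.1463715 ]
wrist bail 8575 [ 0.3962903  -0.01216695] 97.02105800253022 [ 0.3694606  -0.04014551  0.12001791] [0.42584527 0.01581278 0.19451872]
side 228 [0.50001034 0.00476697] 9.01184511682849 [ 0.45722006 -0.00455368  0.13674511] [0.55404868 0.01606116 0.16387244]
side bail 464 [ 0.39905507 -0.01083248] 99.4961676515366 [ 0.37047967 -0.04108205  0.12001471] [0.42616698 0.0157051  0.19494001]
```

View pics/c4.png

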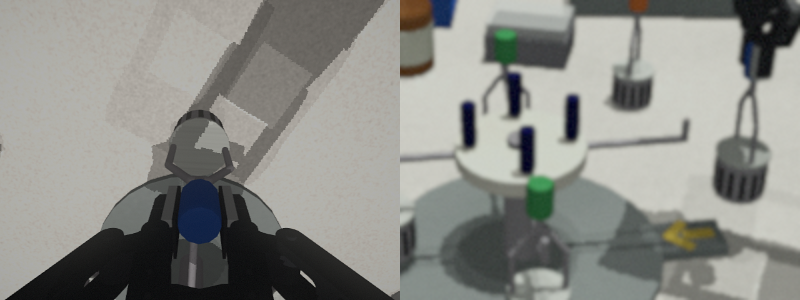

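The basket hangs squarely (bail about 98°) outside the tip, with the crown about 20 mm above it. Moving in along the arm.

Call:
apply_moves(
  moves=[
    {"jaw":0.15,"offset":[-8,-0.4,0],"rot":[0,0,0]},
    {"jaw":0.15,"offset":[-12,-0.6,0],"rot":[0,0,0]},
    {"jaw":0.15,"offset":[-12,-0.6,0],"rot":[0,0,0]},
    {"jaw":0.15,"offset":[-12,-0.6,0],"rot":[0,0,0]},
    {"jaw":0.15,"offset":[-12,-0.6,0],"rot":[0,0,0]},
  ],
)

```text
time_s: 15.48
eef_pos: [0.4562, -0.001, 0.2131]
eef_rot: [-0.0, -0.108, 0.994, 0.0]
wrist_force: [0.2, 0.5, -1.2]
opening: 0.261
grasp_force: 59.1
```

Call:
apply_moves(
  moves=[
    {"jaw":0.15,"offset":[-12,-0.6,0],"rot":[0,0,0]},
    {"jaw":0.15,"offset":[-12,-0.6,0],"rot":[0,0,0]},
    {"jaw":0.15,"offset":[-8,-0.4,0],"rot":[0,0,0]},
    {"jaw":0.15,"offset":[-5,-0.2,0],"rot":[0,0,0]},
    {"jaw":0.15,"offset":[0,0,0],"rot":[0,0,0]},
  ],
)

```text
time_s: 16.1
eef_pos: [0.4919, 0.0047, 0.2132]
eef_rot: [-0.0, -0.108, 0.994, 0.0]
wrist_force: [-0.2, -0.0, -0.9]
opening: 0.258
grasp_force: 59.1
```

Call:
apply_moves(
  moves=[
    {"jaw":0.15,"offset":[0,0,6],"rot":[0,0,0]},
    {"jaw":0.15,"offset":[0,0,8],"rot":[0,0,0]},
    {"jaw":0.15,"offset":[0,0,8],"rot":[0,0,0]},
    {"jaw":0.15,"offset":[0,0,8],"rot":[0,0,0]},
    {"jaw":0.15,"offset":[0,0,6],"rot":[0,0,0]},
  ],
)

```text
time_s: 16.73
eef_pos: [0.4915, 0.0047, 0.1765]
eef_rot: [-0.0, -0.108, 0.994, 0.0]
wrist_force: [-1.1, 0.1, -1.5]
opening: 0.258
grasp_force: 59.1
```

Call:
apply_moves(
  moves=[
    {"jaw":0.15,"offset":[0,0,1],"rot":[0,0,0]},
    {"jaw":0.15,"offset":[0,0,1],"rot":[0,0,0]},
    {"jaw":0.15,"offset":[0,0,1],"rot":[0,0,0]},
    {"jaw":0.15,"offset":[0,0,1],"rot":[0,0,0]},
    {"jaw":0.15,"offset":[0,0,0],"rot":[0,0,0]},
  ],
)

```text
time_s: 17.35
eef_pos: [0.4918, 0.0047, 0.1733]
eef_rot: [0.0, -0.108, 0.994, -0.0]
wrist_force: [-0.5, -0.8, -1.8]
opening: 0.263
grasp_force: 59.1
```

```bash
python3 - <<'E'
from h import *
o=ctrl.get_obs(); print(o["time_s"],o["grasp_force"],o["wrist_force"],o["eef_pos"])
im2,d=ctrl.camera("side"); W=cloud("side",d)
m=(d>0)&(W[...,2]>.15)&(W[...,2]<.155)
cv2.imwrite('pics/b5.png',cv2.resize(im2[180:330,250:450],(640,480))[:,:,::-1])
E
```

```text
17.35 59.08906638622284 [-0.45486086 -0.77251467 -1.78721075] [0.491781   0.00470784 0.17329937]
```

View pics/b5.png

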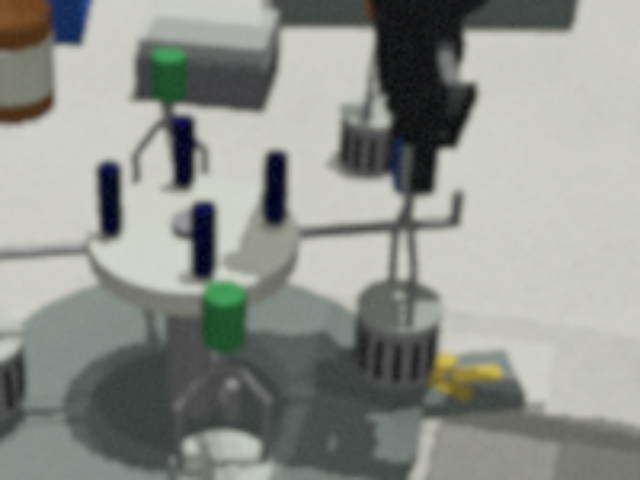

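The arm (row about 225) passes through the bail at column 405, just below the crown. I'll lower the last millimetres.

Call:
apply_moves(
  moves=[
    {"jaw":0.15,"offset":[0,0,0.7],"rot":[0,0,0]},
    {"jaw":0.15,"offset":[0,0,0.7],"rot":[0,0,0]},
    {"jaw":0.15,"offset":[0,0,0.6],"rot":[0,0,0]},
    {"jaw":0.15,"offset":[0,0,0],"rot":[0,0,0]},
    {"jaw":0.15,"offset":[0,0,0],"rot":[0,0,0]},
  ],
)

```text
time_s: 18.02
eef_pos: [0.4918, 0.0047, 0.1714]
eef_rot: [0.0, -0.108, 0.994, -0.0]
wrist_force: [0.3, 0.2, 0.1]
opening: 0.26
grasp_force: 59.2
```

Call:
apply_moves(
  moves=[
    {"jaw":0.15,"offset":[0,0,0.4],"rot":[0,0,0]},
    {"jaw":0.15,"offset":[0,0,0.4],"rot":[0,0,0]},
    {"jaw":0.15,"offset":[0,0,0],"rot":[0,0,0]},
    {"jaw":0.15,"offset":[0,0,0],"rot":[0,0,0]},
    {"jaw":0.15,"offset":[0,0,0],"rot":[0,0,0]},
  ],
)

```text
time_s: 18.65
eef_pos: [0.492, 0.0047, 0.171]
eef_rot: [0.0, -0.108, 0.994, -0.0]
wrist_force: [-1.4, -0.2, 5.5]
opening: 0.263
grasp_force: 59.8
```

Contact: 5.5 N up, so the crown rests on the arm. Opening slowly, then rising straight up.

Call:
apply_moves(
  moves=[
    {"jaw":0.3,"offset":[0,0,0],"rot":[0,0,0]},
    {"jaw":0.36,"offset":[0,0,0],"rot":[0,0,0]},
    {"jaw":0.42,"offset":[0,0,0],"rot":[0,0,0]},
    {"jaw":0.5,"offset":[0,0,0],"rot":[0,0,0]},
    {"jaw":0.55,"offset":[0,0,0],"rot":[0,0,0]},
  ],
)

```text
time_s: 19.27
eef_pos: [0.4918, 0.0047, 0.1705]
eef_rot: [-0.0, -0.108, 0.994, -0.0]
wrist_force: [0.4, 0.1, -0.3]
opening: 0.545
grasp_force: 0.0
```

Call:
apply_moves(
  moves=[
    {"jaw":0.55,"offset":[0,0,-8],"rot":[0,0,0]},
    {"jaw":0.55,"offset":[0,0,-15],"rot":[0,0,0]},
    {"jaw":0.55,"offset":[0,0,-25],"rot":[0,0,0]},
    {"jaw":0.55,"offset":[0,0,-30],"rot":[0,0,0]},
    {"jaw":0.55,"offset":[0,0,-30],"rot":[0,0,0]},
  ],
)

```text
time_s: 19.9
eef_pos: [0.4919, 0.0047, 0.2808]
eef_rot: [0.001, -0.108, 0.994, -0.0]
wrist_force: [1.4, 0.3, -0.1]
opening: 0.549
grasp_force: 0.0
```

Call:
apply_moves(
  moves=[
    {"jaw":0.55,"offset":[20,0,-20],"rot":[0,0,0]},
    {"jaw":0.55,"offset":[20,0,0],"rot":[0,0,0]},
    {"jaw":0.55,"offset":[20,0,0],"rot":[0,0,0]},
    {"jaw":0.55,"offset":[0,0,0],"rot":[0,0,0]},
    {"jaw":0.55,"offset":[0,0,0],"rot":[0,0,0]},
  ],
)

```text
time_s: 20.52
eef_pos: [0.4338, -0.0082, 0.2993]
eef_rot: [0.001, -0.108, 0.994, -0.0]
wrist_force: [-0.1, -0.5, -0.1]
opening: 0.548
grasp_force: 0.0
```

Call:
apply_moves(
  moves=[
    {"jaw":0.55,"offset":[0,0,0],"rot":[0,0,0]},
    {"jaw":0.55,"offset":[0,0,0],"rot":[0,0,0]},
    {"jaw":0.55,"offset":[0,0,0],"rot":[0,0,0]},
    {"jaw":0.55,"offset":[0,0,0],"rot":[0,0,0]},
    {"jaw":0.55,"offset":[0,0,0],"rot":[0,0,0]},
  ],
)

```text
time_s: 21.15
eef_pos: [0.4332, -0.0081, 0.2984]
eef_rot: [-0.0, -0.108, 0.994, 0.0]
wrist_force: [-0.3, -0.1, 0.3]
opening: 0.548
grasp_force: 0.0
```

```bash
python3 - <<'E'
from h import *
for k in range(3):
    im2,d=ctrl.camera("side"); W=cloud("side",d); hsv=cv2.cvtColor(im2,cv2.COLOR_RGB2HSV).astype(int)
    m=(hsv[...,0]>95)&(hsv[...,0]<130)&(hsv[...,1]>110)&(W[...,2]>.1)&(W[...,2]<.25)&(d>0)&(abs(W[...,1])<.15)
    n,l,st,ce=cv2.connectedComponentsWithStats(m.astype(np.uint8))
    for i in range(1,n):
        if st[i,4]>30: w=W[l==i]; print(k,st[i,4],ce[i].round(1),np.median(w,0).round(4),w[:,2].max().round(4))
cv2.imwrite('pics/b6.png',cv2.resize(im2[150:390,200:520],(800,600))[:,:,::-1])
E
```

```text
0 79 [306.6 225.1] [ 0.6323 -0.02    0.1838] 0.1991
0 155 [377.7 232.5] [0.495  0.0146 0.1892] 0.2016
0 78 [335.5 238.2] [0.5757 0.0218 0.179 ] 0.2008
0 75 [283.7 241.2] [0.6734 0.0377 0.1813] 0.1984
0 97 [313.1 254. ] [0.6168 0.0789 0.1804] 0.1987
1 82 [306.8 225.5] [ 0.6323 -0.0198  0.1821] 0.1995
1 151 [377.7 232.5] [0.495  0.0145 0.189 ] 0.2017
1 81 [335.5 237.7] [0.5753 0.0212 0.179 ] 0.2
1 74 [283.8 241.1] [0.6734 0.0376 0.1812] 0.1991
1 100 [313.1 254. ] [0.6168 0.0789 0.1805] 0.1989
2 78 [306.7 225.6] [ 0.6322 -0.0198  0.1824] 0.1996
2 152 [377.7 232.4] [0.4951 0.0145 0.1897] 0.2012
2 80 [335.5 237.8] [0.5756 0.0215 0.1793] 0.1991
2 75 [283.7 241.1] [0.6735 0.0376 0.1805] 0.1992
2 97 [313.1 253.8] [0.6168 0.0789 0.1805] 0.1991
```

View pics/b6.png

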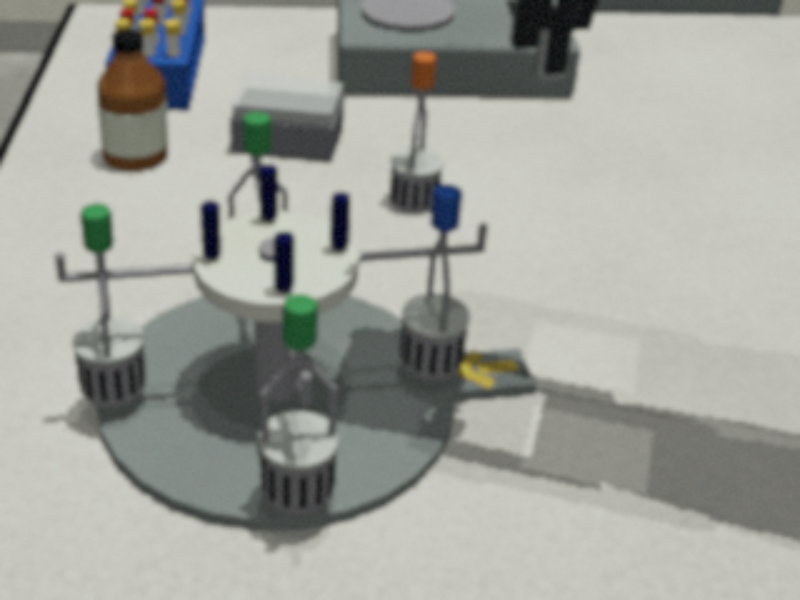

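The blue basket hangs still on the arm over the arrow: knob at (447,208), knob top at 201 mm. All three green baskets hang, the orange one stands untouched, and the gripper is clear.

```bash
python3 -c "
from bench import ctrl
print(ctrl.hand_in())"
```

```text
the job is handed in; nothing more can be done
None
```

I turned the carousel until the empty hook stood over the arrow, hung the blue-knobbed basket on it, backed the gripper clear and handed the job in at about 21 s; the final picture showed it hanging still with the green and orange baskets in place, and no verdict was returned.

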